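# Discard a used specimen tube in the bench pedal bin

### The arm

A 6-joint arm with a two-finger parallel gripper is mounted at the origin on a cart in front of the work surface, level with it; the furniture and walls round the work are solid. World frame = base frame: x ahead of the robot, y to its left, z up, the work surface at z = 0. Lengths are in m, angles in rad, forces in N, time in s.
With the tool pointing down it reaches from about 0.275 to 0.85 m from the base axis. Payload 5.2 kg.
Tool frame: the origin (TCP) lies between the finger pads; the fingertips stand 11 mm ahead of it and the grasp point (between the pads) lies 8 mm behind it (ctrl.tcp_to_tips is the distance from the TCP to the fingertips, in m); z points along the fingers, y is the direction in which the jaws open and shut (so a half turn about z gives the same grasp; the last joint's range is limited). The gripper opens to 85 mm and grips with 20 to 120 N. Pads are 22 mm wide; open, the fingers measure 114 mm over their backs; the gripper's body (76 mm by 85 mm) begins 54 mm behind the grasp point. The pads swing forward as they close: fully open they stand 13 mm farther back than shut.
Start: joints at [1.096, 0.259, 1.535, -0, 1.348, -0.203], TCP at [0.148, 0.53, 0.242] pointing down, gripper open.
Joint ranges: [-3.14, 3.14], [-0.91, 2.08], [0.19, 2.58], [-1.22, 4.36], [0.22, 2.71], [-3.12, 3.12]. Speed limits (rad/s): [2.57, 2.57, 3.14, 3.14, 3.14, 3.14].

### API

Orientations are given as a unit quaternion [w, x, y, z].
In Python, from bench import ctrl gives the robot as it stands.
- The arm moves only by the tool jog_arm, never from a script. Its argument "commands" is a list of rows, each a list of 3 entries, a list of its own where there are three numbers: the turn, a rotation vector about the tool's x, y, z in degrees, then the shift along the tool's x, y, z in m, then the closure, from -1 (fully open) to 1 (shut), so that 0 is half open. A call has exactly 5 rows; each row is the pose to reach, as a shift and turn from the pose commanded when the call began, along the tool's axes at that moment; what a row does not reach only later rows make up. A row lasts 1/8 s, in which the tool goes at most 62.5 mm and 10.7 degrees, less where a joint would pass 70% of its speed; a pose out of reach is approached as far as the arm can. A call with a gripper value outside its range is refused whole. The fingers move at their own pace and stop on an object; "squeeze" is the grip in N (left out, the last holds). Time passes only in rows, so rows that repeat a pose let the fingers close, or fill a call up. It gives the time, the measured TCP pose, the force and the opening at its end, in the units of the state.
- ctrl.read_state(): the state, without advancing time (a new reading comes with each control period).
- ctrl.grab_frame(name): name is "side" or "top"; returns the picture (420x560x3 uint8, red, green, blue); there is no depth.
- ctrl.get_calibration(name): a dict with "intrinsics" (3x3 intrinsics, pixels), "T" (4x4, takes a point from camera to world coordinates). Camera axes: x right, y down, z forward; pixel columns grow to the right and rows downward; lengths in m; the calibration is good to about 2 mm. A picture is of the moment at which its call begins. get_calibration takes no time and is no camera call.
- ctrl.job_done(): hands the job in, once; it reports no verdict.
Trained networks look in the newest picture that a camera, given by its name, has taken for a name from the list of things; names that differ only in an ending like _2 or _b are one class to them, and where a whole thing is asked for, a point or a joint stands for the part that bears it (a point fixed in the world has none). Each returns a list of dicts, best first, with "p" (0 to 1); they miss things now and then, are a little off and sometimes report something else, mostly with a low value. They report only what shows in the picture. A call takes as long as a camera call. They do not tell look-alikes from the thing itself.
- ctrl.spot_in(camera, target): "centre" ([row, column] in pixels, amid what is visible of it).
- ctrl.regions_of(camera, target): "pixels" (420x560 bool, what is visible of it) and "centre" ([row, column] in pixels, amid what is visible of it).
The state is a dict: "time_s": time; "qpos": joint angles; "joint_vel": joint speeds; "tau": joint torques, N m; "eef_pos": TCP position; "tool_rot": TCP orientation; "force": force on the tool from outside, world axes, zero at the start; "ft_torque": the same for the moment, N m; "opening": opening from 0.0 (shut) to 1.0 (fully open).
Only numpy, scipy, OpenCV 4.12 (cv2) and the standard library are available. Lean on these libraries where they do the work, as an engineer would, in place of code of your own. Each camera call takes 0.05 s, during which the arm holds its last target. There are 200 camera calls.

### The job

Please throw away the used specimen tube with the yellow cap that is lying on the bench. Open the little steel pedal bin by pushing its pedal right down to the stop, so that the lid tips back past upright and stays open when you let the pedal up again; then drop the tube into the bin and leave the lid standing open, as there is more to come. Do not knock the other things on the bench out of place.

Things in the scene. Friction and masses are not known exactly. Their poses are not given: they have to be found in the camera images.
- bin: Round steel bench-top pedal bin with black foot and black rim, 176 mm across, 150 mm high without its lid, fixed to the bench. Origin: centre of its underside. z is up; -x points to its front, where the black pedal sticks out (its outer edge 176 mm from the origin); +x points to its rear, where the lid is hinged (hinge line along y, 107 mm behind the origin, 152 mm up).
- bin_mouth (a point): Centre of the bin's round mouth, level with the rim, 150 mm above the bench. The opening is 158 mm wide inside; the floor inside is 20 mm above the bench. The axes are those of the bin. While the lid is shut it covers the mouth and its top is 169 mm above the bench; open, it stands behind the mouth, up to 340 mm above the bench.
- pedal_pad (a point): Centre of the top of the black ribbed pedal pad, 64 mm wide along the bin's y and 50 mm deep along its x, 152 mm in front of the bin's centre. The pad's top is about 44 mm above the bench at rest and about 16 mm at the stop (it moves with the pedal).
- bin_pedal (a joint): Angle of the spring pedal (rad): 0 at rest (up), 0.23 at its stop (right down). The force at the pad is about 5 N at first (10 to 12 N when pushed briskly, as the lid is thrown up) and 4 N near the stop, which is firm; the spring brings it back up when let go. The pedal pushes the lid up but does not pull it down.
- bin_lid (a joint): Angle of the lid (rad): 0 shut, 1.85 fully open, leaning back past upright. It passes its balance point at about 1.48, falls shut from less than that and stays open from more; a full stroke of the pedal pushes it to about 1.8.
- specimen_tube: Used specimen tube of grey plastic with a yellow ribbed cap, lying on its side, 115 mm long, body 23 mm and cap 25 mm in diameter, 40 g. Origin: at the middle of its length, on its underside as it lies, 12 mm below its centre line. Its y axis runs along the tube; the cap is at the +y end.
- rack: Clear plastic tube rack with four test tubes standing in it, 54 x 156 x 66 mm (133 mm high with the tubes), fixed to the bench. Origin: centre of its underside; long side along its y.
- timer: Flat digital bench timer, 64 x 68 x 19 mm. Origin: centre of its underside.
- dropper: Small amber dropper bottle with a red rubber bulb, 35 mm wide, 104 mm high. Origin: centre of its underside.
- dropper_black: Small amber dropper bottle with a black rubber bulb, 35 mm wide, 104 mm high. Origin: centre of its underside.
- beaker: Small empty glass beaker, 46 mm wide, 56 mm high. Origin: centre of its underside.
- slide_box: White cardboard slide box, 53 x 77 x 22 mm. Origin: centre of its underside.
Not all that is in view belongs to the job. What is meant by the specimen_tube is not orange, and is the smaller of those in its own colour.

How it is judged:
By the outcome, as a careful person would: the job done as asked, in the order asked, and still so for the second after the job is handed in, with the robot touching nothing.
It also fails if it takes over 64 s, if anything falls off the work surface, if the arm or the gripper's body presses on something with over 40 N, if the wrist force passes 120 N, or if a joint passes its speed limit or range.

## Working session

There is one attempt and no reset: what is moved stays moved. The work goes in short steps, Python scripts to look and compute and a tool call to move; the robot and the scene stay as the last step left them, time stands still between calls to the robot, and variables do not carry over. Pictures are saved under pics/ and viewed, about 8 in all and at most 12, crops included, and the job is handed in when it is done.

Besides the shell and the picture viewer there is one more tool, called after ">>>" by a JSON object that holds its "method" and its "body". jog_arm: Moves the arm, as the interface text tells. Its arguments: {"type":"object","properties":{"commands":{"type":"array"},"squeeze":{"type":"number"}},"required":["commands"]}

```bash
mkdir -p pics; ls
cat > h.py <<'E'
import numpy as np, cv2
from bench import ctrl
def snap(c,f=None,crop=None,scale=1):
    im=ctrl.grab_frame(c)
    if f:
        o=im if crop is None else im[crop[0]:crop[1],crop[2]:crop[3]]
        o=cv2.resize(o,None,fx=scale,fy=scale,interpolation=cv2.INTER_CUBIC)
        cv2.imwrite('pics/'+f,o[:,:,::-1])
    return im
def ray(c,rc,z):
    k=ctrl.get_calibration(c);K=np.array(k['intrinsics']);T=np.array(k['T'])
    d=T[:3,:3]@np.linalg.solve(K,[rc[1],rc[0],1.]);o=T[:3,3]
    return o+d*(z-o[2])/d[2]
def proj(c,p):
    k=ctrl.get_calibration(c);K=np.array(k['intrinsics']);T=np.array(k['T'])
    q=K@(T[:3,:3].T@(np.array(p)-T[:3,3]));return q[1]/q[2],q[0]/q[2]
E
python3 - <<'E'
from h import *
a=snap('top');b=snap('side')
cv2.imwrite('pics/a.png',np.vstack([a])[:,:,::-1]);cv2.imwrite('pics/b.png',b[:,:,::-1])
for c in('top','side'):
    print(c,np.round(ctrl.get_calibration(c)['T'],2)[:3,3])
    for t in('specimen_tube','bin','pedal_pad','bin_mouth','rack','dropper','beaker','timer','slide_box'):
        try: print(t,[(round(r['p'],2),np.round(r['centre']),np.round(ray(c,r['centre'],.012),3)[:2]) for r in ctrl.spot_in(c,t)])
        except Exception as e: print(t,e)
s=ctrl.read_state();print(s['eef_pos'],s['tool_rot'],s['time_s'],s['opening'],s['force'])
E
```

```text
pics
top [ 0.25 -0.07  1.44]
specimen_tube [(0.94, array([279., 224.]), array([0.373, 0.103])), (0.72, array([252., 270.]), array([ 0.442, -0.054])), (0.65, array([173., 281.]), array([ 0.704, -0.117])), (0.58, array([218., 242.]), array([0.565, 0.028])), (0.58, array([188., 267.]), array([ 0.657, -0.066]))]
bin [(0.62, array([199., 359.]), array([ 0.586, -0.365]))]
pedal_pad [(0.85, array([244., 362.]), array([ 0.437, -0.35 ])), (0.66, array([194., 280.]), array([ 0.633, -0.107]))]
bin_mouth []
rack [(0.72, array([228., 182.]), array([0.554, 0.224]))]
dropper [(0.19, array([192., 360.]), array([ 0.611, -0.37 ]))]
beaker [(0.52, array([194., 282.]), array([ 0.632, -0.112]))]
timer [(0.68, array([250., 132.]), array([0.499, 0.389])), (0.53, array([198., 355.]), array([ 0.59 , -0.352]))]
slide_box [(0.87, array([229., 426.]), array([ 0.463, -0.567])), (0.25, array([229., 178.]), array([0.552, 0.237]))]
side [0.54 1.26 0.75]
specimen_tube [(0.62, array([238., 309.]), array([ 0.436, -0.033])), (0.62, array([258., 331.]), array([0.375, 0.102])), (0.45, array([245., 275.]), array([0.56 , 0
[... 287 characters left out ...]
ray([0.546, 0.179])), (0.66, array([184., 299.]), array([ 0.445, -0.551]))]
dropper [(0.75, array([235., 244.]), array([ 0.672, -0.069])), (0.71, array([175., 271.]), array([ 0.579, -0.676])), (0.25, array([197., 304.]), array([ 0.429, -0.393]))]
beaker [(0.61, array([225., 258.]), array([ 0.626, -0.148]))]
timer [(0.82, array([320., 302.]), array([0.489, 0.403])), (0.69, array([199., 303.]), array([ 0.435, -0.373])), (0.17, array([273., 278.]), array([0.549, 0.181]))]
slide_box [(0.43, array([182., 297.]), array([ 0.451, -0.576]))]
[0.14761305 0.52980511 0.24230758] [-6.10071883e-07  1.35464479e-01  9.90782203e-01 -2.68252414e-05] 1.0 0.9963492411695879 [-0.1378591  -0.15417354  0.39399021]
```

View pics/a.png

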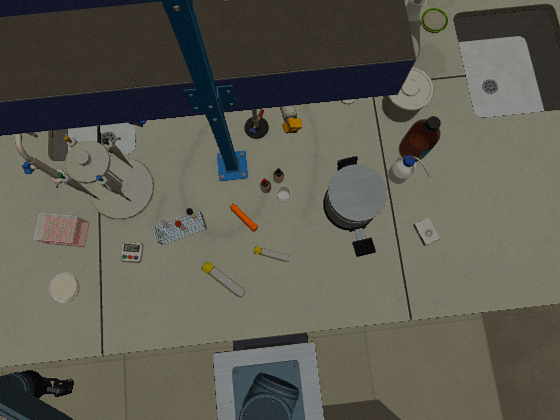

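View pics/b.png

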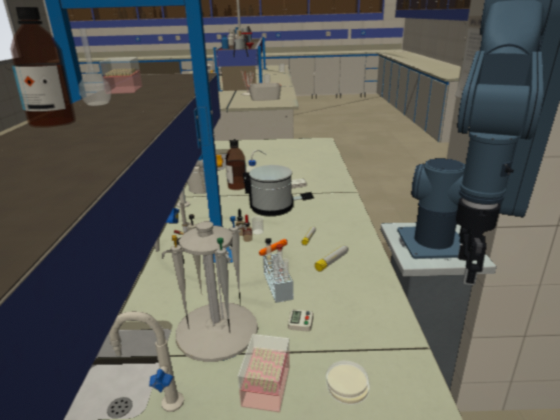

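The pictures show three candidates in the top view. The large grey tube with a yellow cap is at (279,224), the small one is at (252,270), and the orange tube is at (217,243). By the description I choose the small one at (252,270). The bin is at about (197,356) and its pedal at (246,363).

Run:
```python
from h import *
a=snap('top','c.png',(150,300,190,400),3.8)
for t in('specimen_tube','pedal_pad','bin','beaker'):
    for r in ctrl.regions_of('top',t):
        m=r['pixels'].astype(np.uint8)
        if m.sum()<5: continue
        p=np.argwhere(m); 
        (cx,cy),(w,h),an=cv2.minAreaRect(p[:,::-1].astype(np.float32))
        bp=cv2.boxPoints(((cx,cy),(w,h),an))
        z={'specimen_tube':.012,'pedal_pad':.044,'bin':.169,'beaker':.0}[t]
        e=[(bp[0]+bp[1])/2,(bp[2]+bp[3])/2] if w>h else [(bp[1]+bp[2])/2,(bp[0]+bp[3])/2]
        e=[ray('top',q[::-1],z)[:2] for q in ([(bp[0]+bp[1])/2,(bp[2]+bp[3])/2, (bp[1]+bp[2])/2,(bp[0]+bp[3])/2])]
        print(t,round(r['p'],2),(round(cx),round(cy)),np.round(ray('top',(cy,cx),z)[:2],3),m.sum(),np.round(e,3).tolist())
```

```text
specimen_tube 0.88 (223, 280) [0.372 0.105] 539 [[0.429, 0.163], [0.316, 0.048], [0.384, 0.092], [0.359, 0.117]]
specimen_tube 0.67 (244, 217) [0.569 0.021] 258 [[0.614, 0.059], [0.524, -0.016], [0.577, 0.011], [0.56, 0.031]]
specimen_tube 0.66 (271, 254) [ 0.437 -0.055] 249 [[0.459, -0.002], [0.415, -0.108], [0.449, -0.06], [0.426, -0.051]]
pedal_pad 0.93 (361, 242) [ 0.441 -0.345] 384 [[0.483, -0.337], [0.399, -0.352], [0.447, -0.374], [0.434, -0.315]]
pedal_pad 0.41 (131, 252) [0.487 0.383] 395 [[0.494, 0.417], [0.481, 0.35], [0.518, 0.379], [0.457, 0.387]]
bin 0.74 (353, 205) [ 0.534 -0.312] 3726 [[0.563, -0.228], [0.505, -0.395], [0.676, -0.364], [0.399, -0.262]]
beaker 0.54 (282, 192) [ 0.64  -0.115] 202 [[0.669, -0.118], [0.611, -0.112], [0.637, -0.137], [0.642, -0.093]]
```

View pics/c.png

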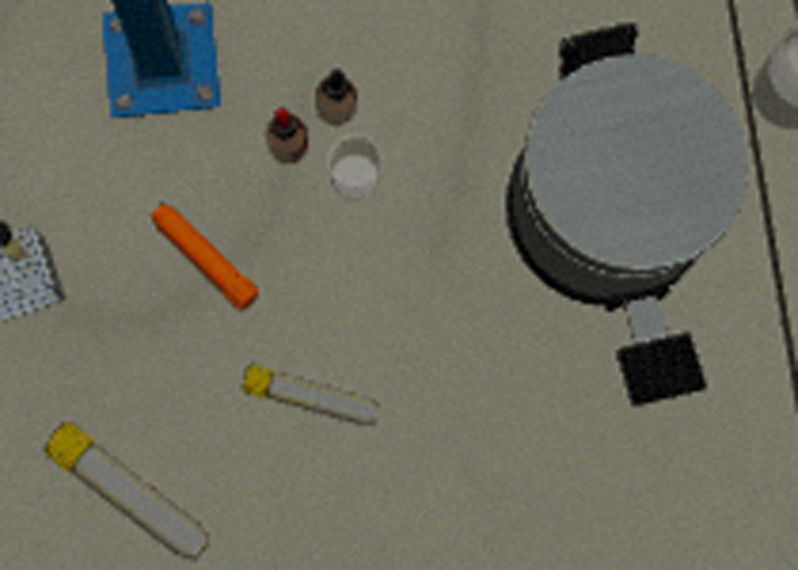

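The crop confirms the small grey tube with a yellow cap. In the full picture its cap is at about (250,258) and its tail at about (259,288). The pad centre is at about (247,364) and the lid centre at about (193,358).

```bash
cat >> h.py <<'E'
from scipy.spatial.transform import Rotation as R
def down(yaw,tilt=0,axis=(0,0,1)):
    y=np.array([np.cos(np.radians(yaw)),np.sin(np.radians(yaw)),0]);z=np.array([0,0,-1.])
    return R.from_rotvec(np.radians(tilt)*np.array(axis))*R.from_matrix(np.c_[np.cross(y,z),y,z])
def rel(p,r,s=None):
    s=s or ctrl.read_state();q=s['tool_rot'];c=R.from_quat([q[1],q[2],q[3],q[0]])
    print('turn',np.round((c.inv()*r).as_rotvec(degrees=True),1),'shift',np.round(c.inv().apply(np.array(p)-s['eef_pos']),4))
E
python3 - <<'E'
from h import *
f=lambda x,y:(150+y/3.8,190+x/3.8)
pad=ray('top',f(661,370),.044);lid=ray('top',f(637,162),.167)
print(pad,lid)
d=(lid-pad)[:2];print(np.linalg.norm(d),np.degrees(np.arctan2(d[1],d[0])))
c=[ray('top',f(*q),.044)[:2] for q in((617,350),(688,334),(706,388),(635,405))]
e=(c[0]-c[1]+c[3]-c[2]);print(np.round(c,3),np.degrees(np.arctan2(e[1],e[0]))-90)
for r in ctrl.regions_of('side','specimen_tube')[:3]:print(r['p'],ray('side',r['centre'],.012))
for r in ctrl.regions_of('side','pedal_pad')[:3]:print(r['p'],ray('side',r['centre'],.044))
E
```

```text
[ 0.42128364 -0.34940572  0.044     ] [ 0.56997311 -0.33069841  0.167     ]
0.14986167513771623 7.170968354242403
[[ 0.442 -0.316]
 [ 0.449 -0.376]
 [ 0.402 -0.384]
 [ 0.395 -0.324]] 6.750522502893929
0.53 [0.3758257  0.11641562 0.012     ]
0.42 [0.5677027  0.02389838 0.012     ]
0.4 [ 0.43272907 -0.03365383  0.012     ]
```

Run:
```python
from h import *
rel((.38,.15,.25),down(24))
```

```text
turn [-0.   0.  50.4] shift [-0.3258 -0.3035 -0.0077]
```

>>> {"method": "jog_arm", "body": {"commands": [[[0,0,10],[-0.05,-0.036,0],1],[[0,0,20],[-0.1,-0.08,0],1],[[0,0,30],[-0.15,-0.12,0],1],[[0,0,40],[-0.2,-0.16,0],1],[[0,0,50],[-0.25,-0.2,0],1]]}}

```text
time_s: 1.98
eef_pos: [0.3306, 0.2755, 0.2426]
tool_rot: [0.0, 0.544, 0.839, 0.0]
force: [1.9, -0.1, -0.3]
opening: 0.0
```

Run:
```python
from h import *
s=ctrl.read_state();print(s['eef_pos'],s['time_s'])
rel((.42,-.1,.2),down(10));rel((.413,-.35,.15),down(7))
```

```text
[0.33061425 0.27548516 0.24262978] 1.975
turn [ 0.1 -0.  14.1] shift [-0.3792 -0.0719  0.0425]
turn [ 0.1 -0.  17.1] shift [-0.6045 -0.1805  0.0924]
```

>>> {"method": "jog_arm", "body": {"commands": [[[0,0,4],[-0.06,-0.011,0],1],[[0,0,8],[-0.12,-0.022,0.01],1],[[0,0,12],[-0.18,-0.034,0.02],1],[[0,0,15],[-0.24,-0.045,0.03],1],[[0,0,17],[-0.3,-0.057,0.04],1]]}}

```text
time_s: 2.6
eef_pos: [0.4022, -0.0217, 0.2025]
tool_rot: [0.001, 0.66, 0.751, 0.0]
force: [1.6, 0.1, -0.3]
opening: 0.002
```

Run:
```python
from h import *
rel((.413,-.35,.13),down(7))
```

```text
turn [0.1 0.  0.3] shift [-0.327  -0.0313  0.0726]
```

>>> {"method": "jog_arm", "body": {"commands": [[[0,0,0],[-0.06,-0.006,0.01],1],[[0,0,0],[-0.12,-0.012,0.02],1],[[0,0,0],[-0.18,-0.018,0.03],1],[[0,0,0],[-0.24,-0.024,0.04],1],[[0,0,0],[-0.3,-0.029,0.05],1]]}}

```text
time_s: 3.22
eef_pos: [0.4117, -0.3231, 0.1521]
tool_rot: [0.0, 0.66, 0.751, 0.0]
force: [1.5, 0.4, 0.1]
opening: -0.001
```

>>> {"method": "jog_arm", "body": {"commands": [[[0,0,0],[-0.027,-0.002,0.022],1],[[0,0,0],[-0.027,-0.002,0.04],1],[[0,0,0],[-0.027,-0.002,0.05],1],[[0,0,0],[-0.027,-0.002,0.05],1],[[0,0,0],[-0.027,-0.002,0.05],1]]}}

```text
time_s: 3.85
eef_pos: [0.4139, -0.3479, 0.1032]
tool_rot: [0.001, 0.66, 0.752, -0.0]
force: [0.1, -0.5, -0.1]
opening: 0.005
```

Run:
```python
from h import *
snap('top','d.png',(150,300,280,440),4)
s=ctrl.read_state();print(s['eef_pos'],s['force'])
k=s['eef_pos'];print(proj('top',[k[0],k[1],k[2]-.011]),ctrl.tcp_to_tips)
rel((.413,-.35,.06),down(7))
```

```text
[ 0.41393937 -0.34792191  0.10329779] [-0.61011069 -0.72645749  0.16742026]
(np.float64(247.55942183939868), np.float64(366.70348676367996)) 0.011
turn [0.1 0.1 0.5] shift [-0.0019 -0.0012  0.0433]
```

View pics/d.png

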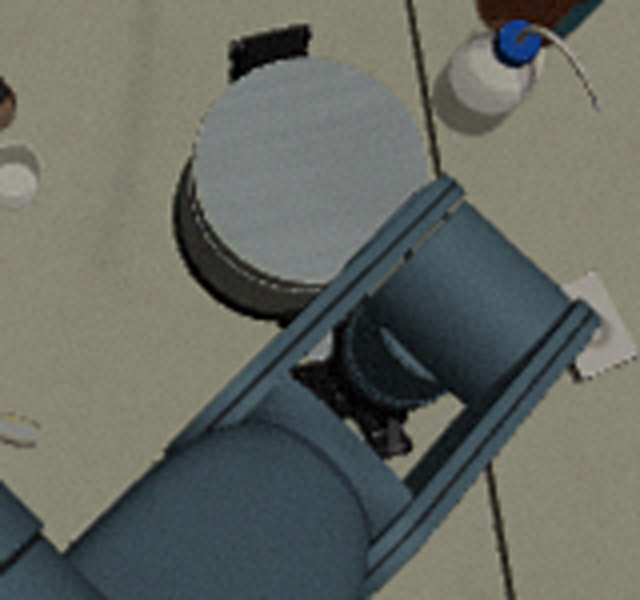

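The picture shows the closed gripper over the pad, with the wrist fork reaching over the front right of the lid at about (400,185). I'll lean the tool back 20° from the bin so the lid can swing clear of it.

Run:
```python
from h import *
y=(-np.sin(np.radians(7)),np.cos(np.radians(7)),0)
rel((.417,-.350,.085),down(7,-20,y));print(ctrl.read_state()['qpos'])
```

```text
turn [-19.9   0.    0.5] shift [-0.0024  0.0027  0.0183]
[-9.05318292e-01  3.75140832e-01  1.74115267e+00 -1.89301665e-05
  1.02354192e+00 -1.03574117e+00]
```

>>> {"method": "jog_arm", "body": {"commands": [[[-5,0,0.3],[-0.002,0.003,0],1],[[-10,0,0.5],[-0.002,0.003,0.005],1],[[-15,0,0.5],[-0.002,0.003,0.01],1],[[-20,0,0.5],[-0.002,0.003,0.018],1],[[-20,0,0.5],[-0.002,0.003,0.018],1]]}}

```text
time_s: 4.53
eef_pos: [0.4155, -0.3493, 0.0843]
tool_rot: [0.114, 0.654, 0.736, 0.13]
force: [-0.7, -1.0, 0.4]
opening: 0.001
```

Run:
```python
from h import *
y=(-np.sin(np.radians(7)),np.cos(np.radians(7)),0)
s=ctrl.read_state();print(s['eef_pos'],s['force'])
rel((.417,-.350,.085),down(7,-20,y));rel((.417,-.350,.055),down(7,-20,y));rel((.419,-.35,.028),down(7,-20,y))
```

```text
[ 0.4155357  -0.34929076  0.08425197] [-0.7302466  -1.02323119  0.41475497]
turn [-0.  -0.1 -0.2] shift [-0.0009  0.0015 -0.0002]
turn [-0.  -0.1 -0.2] shift [-0.001  -0.0087  0.028 ]
turn [-0.  -0.1 -0.2] shift [-0.0013 -0.016   0.054 ]
```

>>> {"method": "jog_arm", "body": {"commands": [[[0,0,0],[-0.001,-0.005,0.016],1],[[0,0,0],[-0.001,-0.009,0.029],1],[[0,0,0],[-0.001,-0.011,0.036],1],[[0,0,0],[-0.001,-0.013,0.043],1],[[0,0,0],[-0.001,-0.013,0.043],1]]}}

```text
time_s: 5.15
eef_pos: [0.4195, -0.3499, 0.0387]
tool_rot: [0.114, 0.653, 0.737, 0.13]
force: [-1.0, -0.7, 1.4]
opening: -0.001
```

Run:
```python
from h import *
s=ctrl.read_state();print(s['eef_pos'],s['force'])
y=(-np.sin(np.radians(7)),np.cos(np.radians(7)),0)
rel((.418,-.35,.028),down(7,-20,y))
snap('side','e.png',(130,260,200,400),4)
```

```text
[ 0.41945437 -0.34992508  0.03872666] [-1.02714402 -0.72913252  1.44572986]
turn [-0.  -0.1 -0.1] shift [ 0.0001 -0.005   0.0096]
```

View pics/e.png

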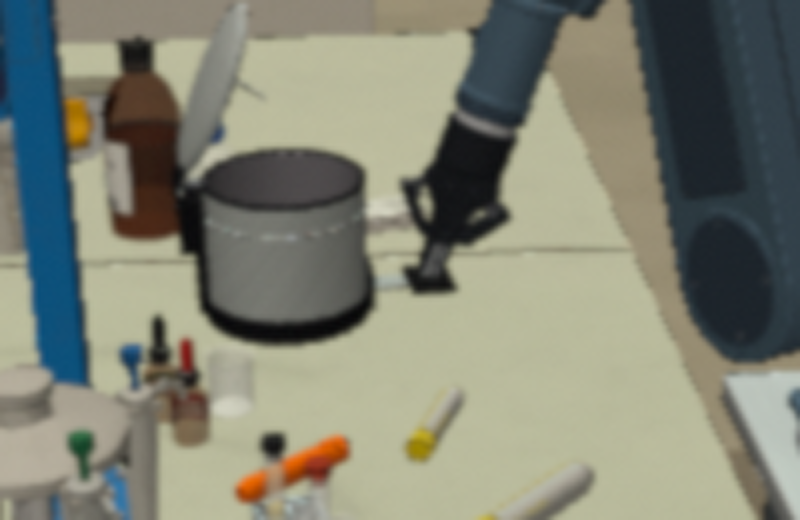

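The lid is up, seen at about (165,250) in the full side frame, and the pedal is partly down. I'll continue to the stop.

>>> {"method": "jog_arm", "body": {"commands": [[[0,0,0],[0,-0.003,0.006],1],[[0,0,0],[0,-0.004,0.01],1],[[0,0,0],[0,-0.005,0.013],1],[[0,0,0],[0,-0.005,0.013],1],[[0,0,0],[0,-0.005,0.013],1]]}}

```text
time_s: 5.82
eef_pos: [0.4194, -0.3502, 0.0267]
tool_rot: [0.115, 0.653, 0.737, 0.131]
force: [-2.8, 1.6, 14.5]
opening: -0.001
```

Force is 14.5 N, so the pedal is at its stop. I'll release it slowly and back away along the tool.

>>> {"method": "jog_arm", "body": {"commands": [[[0,0,0],[0,0.002,-0.01],1],[[0,0,0],[0,0.004,-0.025],1],[[0,0,0],[0,0.004,-0.06],0],[[5,0,0],[0,0.004,-0.11],-0.3],[[10,0,0],[0,0.004,-0.16],-0.3]]}}

```text
time_s: 6.45
eef_pos: [0.3666, -0.3565, 0.179]
tool_rot: [0.056, 0.661, 0.745, 0.064]
force: [0.7, 0.6, 0.0]
opening: 0.631
```

Run:
```python
from h import *
s=ctrl.read_state();print(s['eef_pos'],s['opening'],s['force'])
im=snap('side'); im=im[130:260,200:400]; cv2.imwrite('pics/f.png',cv2.resize(im,None,fx=4,fy=4)[:,:,::-1])
rel((.437,-.054,.16),down(-22.5))
rel((.437,-.054,.10),down(-22.5))
```

```text
[ 0.36661552 -0.35651054  0.17895389] 0.6314834058669605 [0.67622431 0.60835008 0.04643634]
turn [ 9.7 -2.  29.3] shift [0.2959 0.0994 0.0406]
turn [ 9.7 -2.  29.3] shift [0.2965 0.0892 0.0997]
```

View pics/f.png

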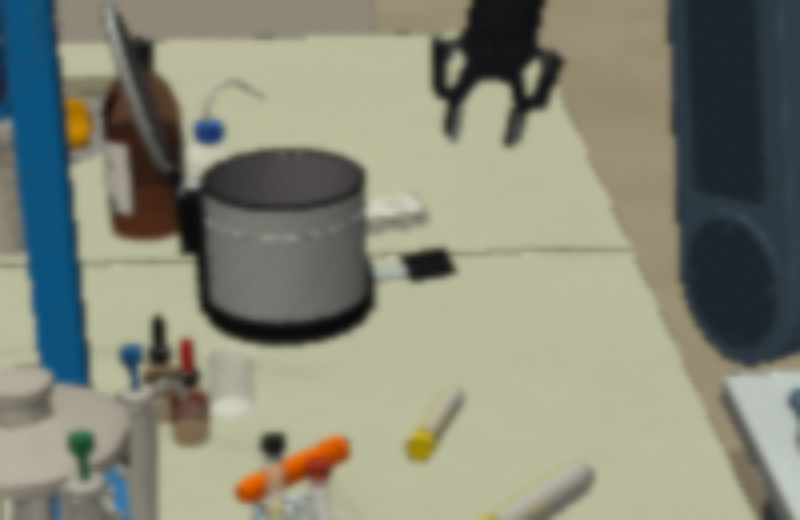

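The picture shows the lid standing open past upright at about (160,234) in the full frame, with the pedal back up. Next is the tube.

>>> {"method": "jog_arm", "body": {"commands": [[[2,0,6],[0.055,0.02,0.005],-0.4],[[4,-0.5,12],[0.11,0.04,0.01],-0.4],[[6,-1,18],[0.165,0.06,0.02],-0.4],[[8,-1.5,24],[0.22,0.08,0.03],-0.4],[[9.7,-2,29.3],[0.275,0.094,0.045],-0.4]]}}

```text
time_s: 7.12
eef_pos: [0.4353, -0.0699, 0.1503]
tool_rot: [-0.003, 0.832, 0.555, 0.004]
force: [1.3, -1.3, 0.1]
opening: 0.702
```

Run:
```python
from h import *
s=ctrl.read_state();print(s['eef_pos'],s['opening'])
for z in(.10,.02,.016):rel((.437,-.054,z),down(-22.5))
im=snap('top')
for r in ctrl.spot_in('top','specimen_tube'):print(r['p'],r['centre'],ray('top',r['centre'],.012))
im=snap('side')
for r in ctrl.spot_in('side','specimen_tube'):print(r['p'],r['centre'],ray('side',r['centre'],.012))
print(proj('side',(.437,-.054,.012)))
```

```text
[ 0.43534217 -0.06988144  0.15026847] 0.7024682579687018
turn [-0.  -0.6 -0.1] shift [ 0.0148 -0.0045  0.0504]
turn [-0.  -0.6 -0.1] shift [ 0.014  -0.0045  0.1304]
turn [-0.  -0.6 -0.1] shift [ 0.0139 -0.0045  0.1344]
0.58 [252.4, 262.5] [ 0.44489468 -0.02836478  0.012     ]
0.52 [174.7, 277.5] [ 0.69988084 -0.10488829  0.012     ]
0.51 [212.4, 238.4] [0.58520419 0.0371585  0.012     ]
0.45 [269.2, 212.2] [0.40883984 0.13718578 0.012     ]
0.63 [261.6, 329.3] [0.38308746 0.1249719  0.012     ]
0.57 [237.1, 308.9] [ 0.43694973 -0.03974713  0.012     ]
(np.float64(235.16921840563174), np.float64(308.58785763131846))
```

>>> {"method": "jog_arm", "body": {"commands": [[[0,-0.6,0],[0.014,-0.004,0.03],-0.4],[[0,-0.6,0],[0.014,-0.004,0.06],-0.4],[[0,-0.6,0],[0.014,-0.0045,0.08],-0.4],[[0,-0.6,0],[0.014,-0.0045,0.08],-0.4],[[0,-0.6,0],[0.014,-0.0045,0.08],-0.4]]}}

```text
time_s: 7.95
eef_pos: [0.4367, -0.0572, 0.0707]
tool_rot: [-0.0, 0.831, 0.556, 0.0]
force: [0.0, 0.5, 0.5]
opening: 0.701
```

Run:
```python
from h import *
s=ctrl.read_state();print(s['eef_pos'],s['opening'])
rel((.437,-.054,.014),down(-22.5))
a=snap('top')[220:290,230:310];b=snap('side')[200:270,270:350]
cv2.imwrite('pics/g.png',cv2.resize(np.vstack([a,b]),None,fx=4,fy=4,interpolation=cv2.INTER_CUBIC)[:,:,::-1])
```

```text
[ 0.43672025 -0.05723738  0.07069212] 0.7009103780504443
turn [-0. -0.  0.] shift [ 0.0031 -0.001   0.0567]
```

View pics/g.png

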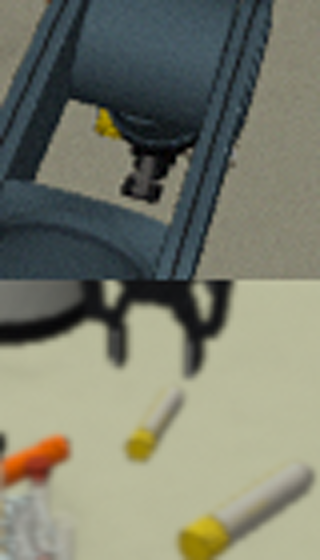

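The fingers straddle the small tube in the side half, with its cap at (308,240) and its tail at (315,229). I'll go down and grip.

>>> {"method": "jog_arm", "body": {"commands": [[[0,0,0],[0.003,-0.001,0.025],-0.4],[[0,0,0],[0.003,-0.001,0.045],-0.4],[[0,0,0],[0.003,-0.001,0.056],-0.4],[[0,0,0],[0.003,-0.001,0.056],-0.4],[[0,0,0],[0.003,-0.001,0.056],0]], "squeeze": 30}}

```text
time_s: 8.68
eef_pos: [0.4369, -0.0529, 0.0145]
tool_rot: [-0.0, 0.831, 0.556, 0.0]
force: [0.3, -0.5, 0.0]
opening: 0.51
```

>>> {"method": "jog_arm", "body": {"commands": [[[0,0,0],[0,0,0],0.5],[[0,0,0],[0,0,0],1],[[0,0,0],[0,0,0],1],[[0,0,0],[0,0,0],1],[[0,0,0],[0,0,0],1]]}}

```text
time_s: 9.3
eef_pos: [0.4369, -0.0528, 0.0145]
tool_rot: [-0.0, 0.831, 0.556, 0.0]
force: [0.6, 2.0, 5.4]
opening: 0.259
```

>>> {"method": "jog_arm", "body": {"commands": [[[0,0,0],[0,0,-0.04],1],[[0,0,0],[0,0,-0.1],1],[[0,0,0],[0,0,-0.16],1],[[0,0,0],[0,0,-0.22],1],[[0,0,0],[0,0,-0.25],1]]}}

```text
time_s: 9.93
eef_pos: [0.4375, -0.0531, 0.2674]
tool_rot: [0.001, 0.831, 0.556, 0.001]
force: [0.3, -0.7, -1.1]
opening: 0.261
```

Run:
```python
from h import *
s=ctrl.read_state();print(s['eef_pos'],s['opening'],s['force'])
rel((.556,-.333,.26),down(7))
a=snap('side')[110:260,220:380]
cv2.imwrite('pics/i.png',cv2.resize(a,None,fx=3,fy=3,interpolation=cv2.INTER_CUBIC)[:,:,::-1])
```

```text
[ 0.43748858 -0.05314679  0.26737442] 0.2611624360847861 [ 0.30971612 -0.72856791 -1.14858356]
turn [  0.2   0.  -29.4] shift [-0.2137  0.2161  0.008 ]
```

View pics/i.png

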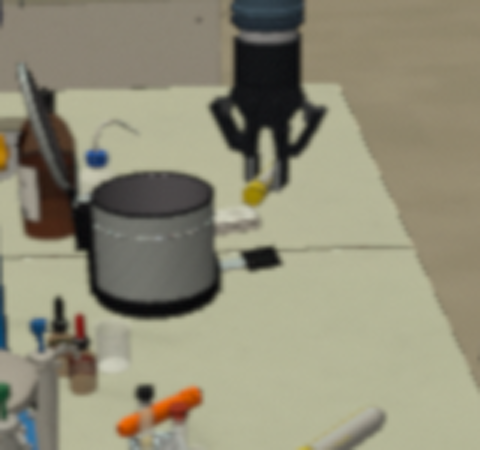

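The tube is held between the fingers, with its cap at about (174,305) in the full frame, and the lid is still open. I'll carry it to the bin.

>>> {"method": "jog_arm", "body": {"commands": [[[0,0,-5],[-0.04,0.04,0],1],[[0,0,-11],[-0.08,0.08,0],1],[[0,0,-17],[-0.12,0.12,0],1],[[0,0,-23],[-0.16,0.16,0],1],[[0,0,-29],[-0.19,0.19,0],1]]}}

```text
time_s: 10.6
eef_pos: [0.5402, -0.303, 0.262]
tool_rot: [-0.002, 0.664, 0.748, -0.0]
force: [0.0, 0.1, -0.3]
opening: 0.254
```

Run:
```python
from h import *
s=ctrl.read_state();print(s['eef_pos'],s['opening'],s['force'])
rel((.556,-.333,.15),down(7))
```

```text
[ 0.54015531 -0.30302154  0.26198125] 0.2540335944138887 [ 0.04979005  0.0997677  -0.30805453]
turn [-0.1 -0.1 -0.2] shift [-0.0319  0.0125  0.1119]
```

>>> {"method": "jog_arm", "body": {"commands": [[[0,0,0],[-0.032,0.0125,0.01],1],[[0,0,0],[-0.032,0.0125,0.03],1],[[0,0,0],[-0.032,0.0125,0.05],1],[[0,0,0],[-0.032,0.0125,0.06],1],[[0,0,0],[-0.032,0.0125,0.06],1]]}}

```text
time_s: 11.22
eef_pos: [0.5555, -0.3307, 0.2022]
tool_rot: [-0.002, 0.665, 0.747, -0.0]
force: [-0.3, -0.3, -0.4]
opening: 0.249
```

Run:
```python
from h import *
s=ctrl.read_state();print(s['eef_pos'],s['opening'],s['force'])
rel((.556,-.333,.15),down(7))
a=snap('side')[80:240,200:360];b=snap('top')[130:290,280:440]
cv2.imwrite('pics/j.png',cv2.resize(np.hstack([a,b]),None,fx=2.5,fy=2.5,interpolation=cv2.INTER_CUBIC)[:,:,::-1])
```

```text
[ 0.55553192 -0.33072205  0.2021846 ] 0.2494570740128689 [-0.25175201 -0.32608244 -0.37685805]
turn [-0.2 -0.2 -0.4] shift [-0.0025  0.0004  0.0522]
```

View pics/j.png

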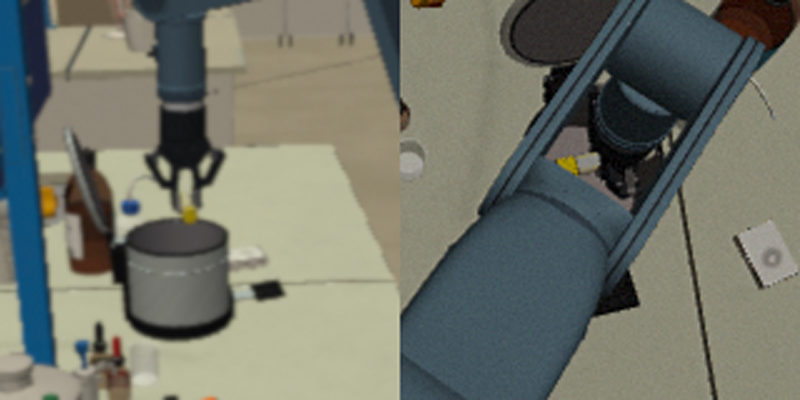

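The tube is over the mouth, with its cap at about (196,348) in the full top frame, and the wrist is well above the lid edge. I'll lower a little and release.

>>> {"method": "jog_arm", "body": {"commands": [[[0,0,0],[-0.004,0,0.02],1],[[0,0,0],[-0.004,0,0.04],1],[[0,0,0],[-0.004,0,0.05],1],[[0,0,0],[-0.004,0,0.05],1],[[0,0,0],[-0.004,0,0.05],1]]}}

```text
time_s: 11.95
eef_pos: [0.5569, -0.3355, 0.1545]
tool_rot: [-0.0, 0.665, 0.747, -0.0]
force: [-0.5, 0.2, 0.1]
opening: 0.254
```

>>> {"method": "jog_arm", "body": {"commands": [[[0,0,0],[0,0,0],0],[[0,0,0],[0,0,0],-0.2],[[0,0,0],[0,0,0],-0.2],[[0,0,0],[0,0,0],-0.2],[[0,0,0],[0,0,-0.01],-0.2]]}}

```text
time_s: 12.58
eef_pos: [0.5559, -0.3347, 0.1627]
tool_rot: [-0.002, 0.665, 0.747, -0.0]
force: [-0.6, 1.5, -0.9]
opening: 0.598
```

>>> {"method": "jog_arm", "body": {"commands": [[[0,0,0],[0,0,-0.05],-0.2],[[0,0,0],[0,0,-0.1],-0.2],[[0,0,0],[0.03,-0.04,-0.13],-0.2],[[0,0,0],[0.07,-0.08,-0.14],-0.2],[[0,0,0],[0.11,-0.12,-0.14],-0.2]]}}

```text
time_s: 13.2
eef_pos: [0.4239, -0.2394, 0.3056]
tool_rot: [0.001, 0.665, 0.747, -0.0]
force: [0.2, 0.5, 1.4]
opening: 0.595
```

>>> {"method": "jog_arm", "body": {"commands": [[[0,0,0],[0.05,-0.02,0],-0.2],[[0,0,0],[0.1,-0.03,0],-0.2],[[0,0,0],[0.15,-0.04,0],-0.2],[[0,0,0],[0.2,-0.04,0],-0.2],[[0,0,0],[0.23,-0.04,0],-0.2]]}}

```text
time_s: 13.82
eef_pos: [0.3578, -0.0142, 0.305]
tool_rot: [-0.0, 0.665, 0.747, 0.001]
force: [0.6, -0.7, -0.2]
opening: 0.603
```

Run:
```python
from h import *
s=ctrl.read_state();print(s['eef_pos'],s['opening'],s['force'])
a=snap('side')[80:290,200:360];b=snap('top')[100:310,200:440]
cv2.imwrite('pics/k.png',cv2.resize(np.hstack([a,b]),None,fx=2,fy=2,interpolation=cv2.INTER_CUBIC)[:,:,::-1])
```

```text
[ 0.3578325  -0.01415264  0.30504519] 0.6028179344159786 [ 0.55762239 -0.66732926 -0.24286441]
```

View pics/k.png

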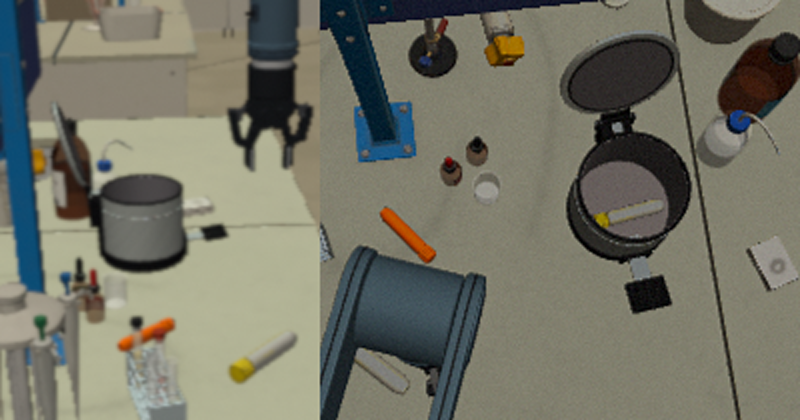

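The tube lies on the bin floor at about (206,356), the lid is open, the pedal is up, and the other things are where they were. I'm handing in.

```bash
python3 -c "
from bench import ctrl
print(ctrl.job_done())"
```

```text
the job is handed in; nothing more can be done
None
```

The small yellow-capped tube is in the pedal bin and the lid is standing open. I handed the job in at about 14 s of the 64 s allowed.

- **Opening the bin:** I pushed the pedal down to its stop, where the force at the tool read 14.5 N, then let it up. The lid tipped back past upright and stayed there.
- **Dropping the tube:** I gripped the tube, carried it over the mouth and let it go at rim height.
- **Last check:** In both final pictures the lid was open and the pedal back up. The top view showed the tube lying on the bin floor. The gripper was empty and clear of everything, and the other bench objects in those pictures looked undisturbed.
- **Not checked:** The timer was outside the final crops, but the arm never went near it at bench height. No check failed. The side camera put the tube's middle about 15 mm from the top camera's estimate; I used the top view and the grasp was good.

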